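# Reseat the filtered-water needle valve and set its opening

## Robot

A 6-joint arm with a two-finger parallel gripper is mounted at the origin on the work surface. World frame = base frame: x ahead of the robot, y to its left, z up, the work surface at z = 0. Lengths are in m, angles in rad, forces in N, time in s.
With the tool pointing down it reaches from about 0.35 to 0.775 m from the base axis. Payload 5.5 kg.
Tool frame: the origin (TCP) lies between the finger pads; the fingertips stand 17 mm ahead of it and the grasp point (between the pads) lies 2 mm behind it (env.finger_overhang is the distance from the TCP to the fingertips, in m); z points along the fingers, y is the line along which they close (so a half turn about z gives the same grasp; the last joint's range is limited). The gripper opens to 85 mm and grips with 20 to 120 N. Pads are 22 mm wide; open, the fingers measure 114 mm over their backs; the gripper's body (76 mm by 85 mm) begins 54 mm behind the grasp point. The pads swing forward as they close: fully open they stand 13 mm farther back than shut.
Start: joints at [-1.485, 0.313, 0.046, 1.304, 0, 1.431], TCP at [0.129, -0.56, 0.248] pointing down, gripper open.
Joint ranges: [-2.76, 2.76], [-0.86, 1.69], [-1.03, 1.26], [-2.2, 2.34], [-1.47, 1.5], [-3.14, 3.14]. Speed limits (rad/s): [2.57, 2.57, 3.14, 3.14, 3.14, 3.14].

## Interface

Orientations are given as a unit quaternion [w, x, y, z].
In Python, from workcell import env gives the robot as it stands. The module is installed in compiled form; this text tells all that it offers.
- The arm moves only by the shell command python3 -m pendant 'ROWS' [FORCE]. ROWS is JSON, a list of rows, each a list of 5 numbers: the gripper's target within -1 to 1 (fully open at 1, half-way at 0, shut at -1), then the shift along the tool's x, y, z in m, then the turn about the tool's z in rad. A call has 1 to 8 rows; each row shifts and turns the commanded pose from where the row before left it, along the tool's axes as they then stand; what a row does not reach is not made up. A row lasts 1/8 s, in which the tool goes at most 62.5 mm and 10.7 degrees, less where a joint would pass 70% of its speed; a pose out of reach is approached as far as the arm can. A call with a gripper value outside its range is refused whole. The fingers move at their own pace and stop on an object; FORCE is the grip in N (left out, the last holds). Time passes only in rows, so rows that do not move let the fingers close. It gives the time, the measured TCP pose, the force, the opening and the grip force at its end, in the units of the state.
- env.get_state(): the state, without advancing time (a new reading comes with each control period).
- env.read_camera(name): name is "scene" or "top"; returns the picture (384x512x3 uint8, red, green, blue); there is no depth.
- env.calibration(name): a dict with "K" (3x3 intrinsics, pixels), "T" (4x4, takes a point from camera to world coordinates). Camera axes: x right, y down, z forward; pixel columns grow to the right and rows downward; lengths in m; the calibration is good to about 2 mm. A picture is of the moment at which its call begins. calibration takes no time and is no camera call.
- env.hand_in(): hands the job in; it is judged then, once.
Trained networks look in the newest picture that a camera, given by its name, has taken for a name from the list of things; names that differ only in an ending like _2 or _b are one class to them, and where a whole thing is asked for, a point or a joint stands for the part that bears it (a point fixed in the world has none). Each returns a list of dicts, best first, with "score" (0 to 1); they miss things now and then, are a little off and sometimes report something else, mostly with a low value. They report only what shows in the picture. A call takes as long as a camera call.
- env.recognise(camera, label): "centre" ([column, row] in pixels, amid what is visible of it).
The state is a dict: "clock": time; "joint_pos": joint angles; "qvel": joint speeds; "tau": joint torques, N m; "tcp_pos": TCP position; "orientation": TCP orientation; "wrist_force": force on the tool from outside, world axes, zero at the start; "ft_torque": the same for the moment, N m; "finger_gap": finger opening in m; "grip_force": force on a finger pad.
Only numpy, scipy, OpenCV 4.12 (cv2) and the standard library are available. Lean on these libraries where they do the work, as an engineer would, in place of code of your own. Each camera call takes 0.05 s, during which the arm holds its last target. There are 200 camera calls.

## Task

Reset the filtered-water needle valve on the shelf, the one with the dial and the T-handle: first turn it clockwise until it is fully shut against its stop, then open it anticlockwise until its dark pointer stands in line with the brass marker tab on the dial, and let go. The handle has some play, so go by the pointer and not by the handle. Leave the handwheel valve, the marker tab and the kitchen things as they are.

Things in the scene. Friction and masses are not known exactly. Their poses are not given: they have to be found in the camera images.
- valve: brass needle valve fixed on the shelf: flange 90 mm across, upright riser 30 mm, leaning head 50 mm across carrying a white dial. Origin: centre of the flange's underside; z up. The stem leans 35 degrees (0.61 rad) from vertical towards this body's -x. A steel outlet elbow sticks out 64 mm to +x, below the head
- dial_center (a point): centre of the white dial's face (disc 112 mm across, fixed), on the stem axis; z = along the stem, outwards; x = up the dial's slope. Heights above this face along the stem: pointer 2 to 5 mm, marker tab up to 10 mm, T-handle bar 21 to 51 mm
- handle_grip (a point): middle of the steel T-handle's bar, on the stem axis, 38 mm above the dial face. Bar 60 mm long (x), 14 mm thick (y), 30 mm deep along the stem (z, outwards). The bar lies along the pointer, give or take the play: it turns freely 0.14 rad to either side of the pointer and carries the spindle along only once the play is taken up; it may start anywhere in the play
- pointer_tip (a point): tip of the dark steel pointer fixed to the spindle, 45 mm from the stem axis, 4 mm above the dial face; x = outwards along the pointer, z = along the stem, outwards
- marker_tip (a point): the place where the pointer's tip must come: 45 mm from the stem axis, 4 mm above the dial face, just inside the brass marker tab (12 mm radially, 8 mm wide) on the dial's rim. x = radially outwards. The tab is held by stiff friction (0.6 N m) and sits at a different angle each time, 2.0 to 2.7 rad open
- spindle (a joint): angle of the spindle and pointer, rad: 0 = fully shut against the rigid stop, where the pointer points 2.356 rad (135 degrees) clockwise from the dial's uphill direction, to the lower right of the dial; grows anticlockwise as seen looking onto the dial, up to 4.2. Friction 0.15 N m, stays where it is left. It starts 0.5 to 0.9 rad open
- stopvalve: second valve on the same kind of brass stand (leaning 35 degrees to its -x), without dial, with a round steel handwheel; to be left alone. Origin: centre of the flange's underside, flange 90 mm across; total height about 160 mm
- wheel_rim (a point): point on the rim of that handwheel, 34 mm from its stem axis (wheel 78 mm over all)
- dabba: closed round steel masala dabba, 180 mm across, 82 mm high with its knob; origin centre of underside; bystander
- katoris: nested stack of three steel katoris, 82 mm across, 56 mm high; origin centre of underside; bystander
- grater: white ceramic ginger grater, disc 110 mm across with a handle to its -x, 14 mm high; origin under the disc's centre; bystander
- squeezer: yellow plastic lemon squeezer, cup 84 mm across and 42 mm high with a handle reaching 128 mm to its -x; origin under the cup's centre; bystander
- spoonrest: wooden spoon rest, 80 by 110 mm, 18 mm high; origin centre of underside; bystander
- tumbler: steel tumbler, 60 mm across the mouth, 75 mm high; origin centre of underside; bystander

How it is judged:
By the outcome, as a careful person would: the job done as asked, in the order asked, and still so for the second after the job is handed in, with the robot touching nothing.
It also fails if it takes over 48 s, if anything falls off the work surface, if the arm or the gripper's body presses on something with over 40 N, if the wrist force passes 120 N, or if a joint passes its speed limit or range.

## Working session

There is one attempt and no reset: what is moved stays moved. The work goes in short steps, Python scripts to look and compute and a shell command to move; the robot and the scene stay as the last step left them, time stands still between calls to the robot, and variables do not carry over. Pictures are saved under pics/ and viewed, at most 10 in all, crops included, and the job is handed in when it is done.

```bash
mkdir -p pics
python3 - <<'E'
from workcell import env
import cv2,numpy as np
np.set_printoptions(precision=4,suppress=True)
ims=[]
for c in("scene","top"):
    im=env.read_camera(c);cv2.imwrite(f"pics/{c}0.png",cv2.resize(im[:,:,::-1],(800,600)))
    print(c,env.calibration(c))
    for l in("valve","dial_center","handle_grip","pointer_tip","marker_tip","stopvalve"):
        print(l,[(np.round(d["centre"],1),round(d["score"],2)) for d in env.recognise(c,l)[:3]])
s=env.get_state();print(s)
E
```

```text
scene {'K': array([[451.8784,   0.    , 253.3249],
       [  0.    , 451.8784, 196.3889],
       [  0.    ,   0.    ,   1.    ]]), 'T': array([[ 0.1138,  0.705 , -0.7   ,  1.431 ],
       [ 0.9933, -0.094 ,  0.0668, -0.0079],
       [-0.0188, -0.7029, -0.711 ,  0.9902],
       [ 0.    ,  0.    ,  0.    ,  1.    ]])}
valve [(array([276.3, 191.4]), 0.83)]
dial_center [(array([272.9, 165.2]), 0.73), (array([224.5, 202.8]), 0.31)]
handle_grip [(array([269.7, 163.1]), 0.7)]
pointer_tip [(array([366.4, 206.4]), 0.74), (array([268. , 162.4]), 0.63)]
marker_tip []
stopvalve [(array([163.9, 196. ]), 0.6)]
top {'K': array([[446.1031,   0.    , 256.441 ],
       [  0.    , 446.1031, 194.9046],
       [  0.    ,   0.    ,   1.    ]]), 'T': array([[-0.0045, -0.9937,  0.1116,  0.4517],
       [-0.9998,  0.0066,  0.0183,  0.0654],
       [-0.019 , -0.1115, -0.9936,  1.2827],
       [ 0.    ,  0.    ,  0.    ,  1.    ]])}
valve [(array([239.9, 228.6]), 0.74)]
dial_center [(array([236.7, 236.3]), 0.58)]
handle_grip [(array([237.8, 237.2]), 0.74)]
pointer_tip [(array([238.2, 233.1]), 0.56), (array([146. , 212.4]), 0.32)]
marker_tip []
stopvalve [(array([353.6, 242. ]), 0.9), (array([146.5, 211.2]), 0.41)]
{'clock': 0.7, 'joint_pos': array([-1.4846,  0.3132,  0.0461,  1.3036,  0.    ,  1.4312]), 'qvel': array([-0.0019, -0.0007,  0.0013,  0.0012, -0.0001, -0.0025]), 'tau': array([ -0.0009, -48.0289,  29.8748,  -0.0003,  -0.0001,  -0.    ]), 'tcp_pos': array([ 0.1287, -0.5605,  0.2483]), 'orientation': array([0.0001, 0.9936, 0.1127, 0.    ]), 'wrist_force': array([-0.5869, -0.0879, -0.4239]), 'ft_torque': array([ 0.0007,  0.0444, -0.0058]), 'grip_force': 0.0, 'finger_gap': 0.08539839909400912}
```

View pics/scene0.png

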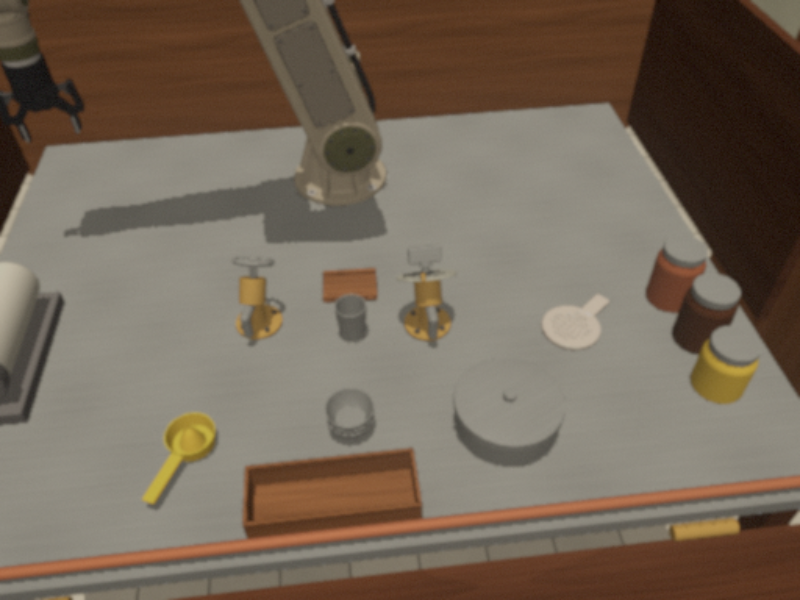

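View pics/top0.png

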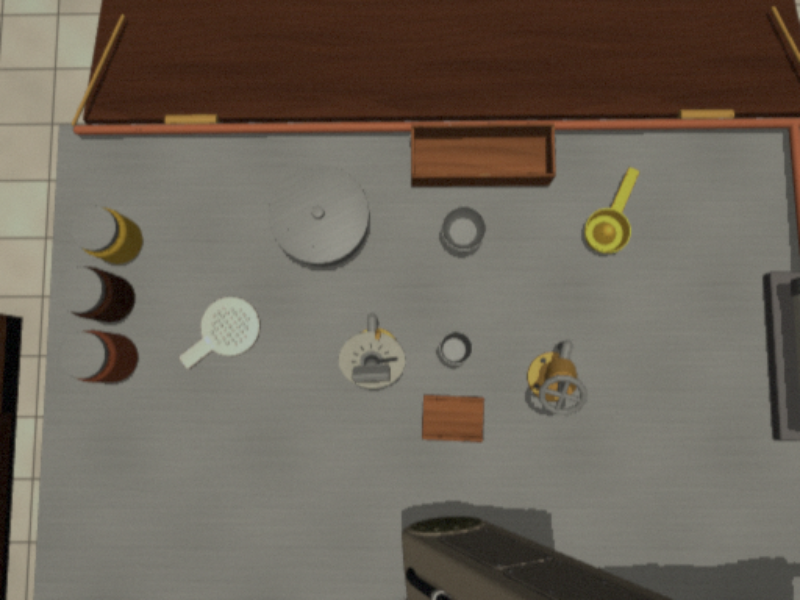

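```bash
cat > h.py <<'E'
from workcell import env
import cv2,numpy as np
np.set_printoptions(precision=4,suppress=True)
C={c:env.calibration(c) for c in("scene","top")}
def proj(c,P):
    T=np.linalg.inv(C[c]["T"]);p=np.atleast_2d(P)@T[:3,:3].T+T[:3,3];p=p@C[c]["K"].T
    return p[:,:2]/p[:,2:]
def P(c): return C[c]["K"]@np.linalg.inv(C[c]["T"])[:3]
def tri(a,b):
    X=cv2.triangulatePoints(P("scene"),P("top"),np.array(a,float).reshape(2,1),np.array(b,float).reshape(2,1));return (X[:3]/X[3]).ravel()
def crop(c,x0,y0,w,h,f,im=None):
    im=env.read_camera(c) if im is None else im
    return cv2.resize(im[y0:y0+h,x0:x0+w,::-1],None,fx=f,fy=f,interpolation=cv2.INTER_CUBIC)
E
python3 - <<'E'
from h import *
print(tri((269.7,163.1),(237.8,237.2)),tri((272.9,176),(236.7,231)))
a=crop("top",202,190,72,72,8);b=crop("scene",242,140,56,144//2*1,8)
cv2.imwrite("pics/c1.png",np.hstack([a[:,:400*2],b[:,:216]])[:576])
cv2.imwrite("pics/c1.png",np.hstack([cv2.resize(a,(400,400)),cv2.resize(b,(311,400))]))
E
```

```text
[0.4716 0.1335 0.1436] [0.4886 0.1396 0.1084]
```

View pics/c1.png

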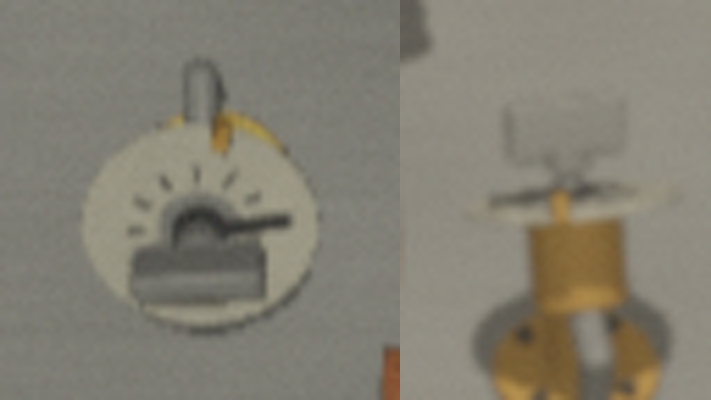

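```bash
cat > fit.py <<'E'
from h import *
from scipy.optimize import least_squares
im=env.read_camera("top");g=im.astype(int)
x0,y0=202,190;s=8
big=cv2.resize(im[y0:y0+72,x0:x0+72],None,fx=s,fy=s,interpolation=cv2.INTER_CUBIC)
m=(cv2.GaussianBlur(big[:,:,0],(0,0),4)>152).astype(np.uint8)
n,l,st,ce=cv2.connectedComponentsWithStats(m);k=1+np.argmax(st[1:,4]);print(st[k])
h=cv2.convexHull(np.argwhere(l==k)[:,::-1].astype(np.int32)).reshape(-1,2)
cv2.imwrite("pics/mask.png",(l==k)*255)
hp=(h+.5)/s-.5+[x0,y0]
def frame(p):
    a=.6109;c,sn=np.cos(p[3]),np.sin(p[3])
    R=np.array([[c,-sn,0],[sn,c,0],[0,0,1]])
    return R@[np.cos(a),0,np.sin(a)],R@[0,1,0],R@[-np.sin(a),0,np.cos(a)]
def pt(p,r,phi,z):
    u,v,n=frame(p);return p[:3]+r*(np.cos(phi)*u+np.sin(phi)*v)+z*n
t=np.linspace(0,2*np.pi,361)
def res(p):
    q=proj("top",np.array([pt(p,.056,a,0) for a in t])).astype(np.float32).reshape(-1,1,2)
    r=[cv2.pointPolygonTest(q,(float(a),float(b)),True) for a,b in hp]
    qs=proj("scene",np.array([pt(p,.056,a,0) for a in t]))
    l,rr=qs[qs[:,0].argmin()],qs[qs[:,0].argmax()]
    # bar scene: centre of bar
    e=np.r_[l-[254.6,178.2],rr-[292.4,175.1]]
    return np.r_[np.array(r)*3/np.sqrt(len(r)),e*.5]
if __name__=="__main__":
    f=least_squares(res,[.4886,.1396,.1084,0],diff_step=1e-3);p=f.x;print(p,f.cost,f.fun[-4:],np.abs(f.fun[:-4]).max())
    np.save("p.npy",p)
    O=C["top"]["T"][:3,3]
    for nm,px,z in(("tip",(254.0,229.6),.004),("tab",(241.96,213.9),.009)):
        K=C["top"]["K"];d=C["top"]["T"][:3,:3]@np.linalg.solve(K,[*px,1]);u,v,n=frame(p)
        X=O+d*((p[:3]+z*n-O)@n)/(d@n)-p[:3];print(nm,np.hypot(X@u,X@v),np.arctan2(X@v,X@u),np.arctan2(X@v,X@u)+2.356)
    for z in(0,.038):print(z,pt(p,0,0,z),proj("top",pt(p,0,0,z)),proj("scene",pt(p,0,0,z)))
    print("flange-ish", p[:3]-frame(p)[2]*p[2]/np.cos(.611))
E
python3 fit.py
```

```text
[ 335  169  116  244 9619]
[ 0.4927  0.1417  0.11   -0.0581] 38.235754403474296 [-0.2078 -0.3833  0.4913  0.3613] 5.740151006158844
tip 0.04830587860090401 -1.4674500525928005 0.8885499474071994
tab 0.056224547586581304 -0.2899938979789434 2.0660061020210563
0 [0.4927 0.1417 0.11  ] [[235.7501 229.3919]] [[273.7391 176.5115]]
0.038 [0.471  0.143  0.1411] [[234.4555 237.5224]] [[273.2133 163.2836]]
flange-ish [ 0.5696  0.1373 -0.    ][ WARN:0@0.395] global loadsave.cpp:1063 imwrite_ Unsupported depth image for selected encoder is fallbacked to CV_8U.
```

```bash
sed -i 's/^n,l,st,ce/m=cv2.morphologyEx(cv2.medianBlur(m,9),cv2.MORPH_CLOSE,np.ones((45,45),np.uint8))\nn,l,st,ce/; s/(l==k)\*255/np.uint8(l==k)*255/' fit.py
for t in 142 148; do sed -i "s/>1[0-9][0-9]/>$t/" fit.py; python3 fit.py; done
python3 - <<'E'
from fit import *
p=np.load("p.npy");b=crop("top",202,190,72,72,8,im)
for r,z,c in((.056,0,(0,0,255)),(.045,.004,(255,0,0))):
  q=(proj("top",np.array([pt(p,r,a,z) for a in t]))-[202,190]+.5)*8
  cv2.polylines(b,[q.astype(np.int32)],True,c,1)
cv2.imwrite("pics/fit.png",np.hstack([b,cv2.cvtColor(cv2.imread("pics/mask.png",0),cv2.COLOR_GRAY2BGR)])[:, :].copy() if 0 else b)
E
```

```text
[  120   164   337   265 44081]
[0.4932 0.1367 0.1101 0.1075] 3.329991049223571 [-0.9858  0.6448 -0.4397 -0.4137] 0.6815664583959293
tip 0.04274385241091372 -1.6735886278183576 0.6824113721816423
tab 0.053103813923173794 -0.3285439325960344 2.0274560674039654
0 [0.4932 0.1367 0.1101] [[237.6653 229.2018]] [[272.0181 176.7584]]
0.038 [0.4715 0.1343 0.1412] [[237.8383 237.2858]] [[270.2317 163.6578]]
flange-ish [ 0.5698  0.145  -0.    ]
[  123   168   331   257 38364]
[0.4936 0.1365 0.1092 0.0987] 3.3445481297712236 [-1.0195  0.765  -0.4654 -0.2279] 0.9055482375414872
tip 0.04252211262457474 -1.6726664084837342 0.6833335915162657
tab 0.0527547140741091 -0.3186461370792018 2.037353862920798
0 [0.4936 0.1365 0.1092] [[237.7658 229.0694]] [[271.9595 177.0645]]
0.038 [0.4719 0.1343 0.1404] [[237.8672 237.1515]] [[270.2386 163.9582]]
flange-ish [ 0.5697  0.144  -0.    ]
[  123   167   330   258 38447]
```

View pics/fit.png

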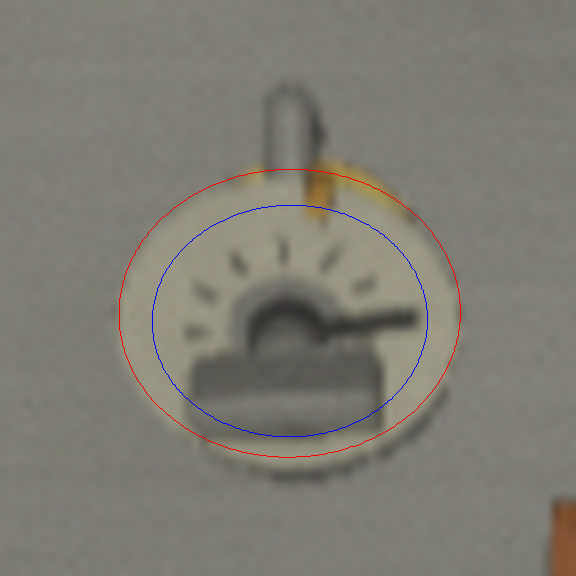

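Run:
```python
from fit import *
X=tri((277,217),(238.2,202));print("elbow tip",X)
# refit with hand-picked rim points on face (8x crop pixels)
h2=np.array([[119,310],[130,260],[165,210],[461,318],[450,275],[415,222],[300,469],[350,461],[250,462],[400,440],[150,395],[440,395],[220,182],[360,182]])
globals()["hp"]=(h2+.5)/8-.5+[202,190]
import fit;fit.hp=hp
f=least_squares(res,[.4886,.1396,.1084,0.08],diff_step=1e-3);p=f.x;print(p,f.cost,f.fun*np.r_[np.ones(14)*1.25,np.ones(4)*2])
e=X[:2]-p[:2];print("yaw elbow",np.arctan2(e[1],e[0]),np.hypot(*e))
for yaw in(p[3],np.arctan2(e[1],e[0])):
    q=p.copy();q[3]=yaw
    for nm,px,z in(("tip",(254.0,229.6),.004),("tab",(241.9,214),.009)):
        d=C["top"]["T"][:3,:3]@np.linalg.solve(C["top"]["K"],[*px,1]);u,v,n=frame(q);O=C["top"]["T"][:3,3]
        Y=O+d*((q[:3]+z*n-O)@n)/(d@n)-q[:3];print(nm,np.hypot(Y@u,Y@v),np.arctan2(Y@v,Y@u)+2.356)
    print(pt(q,0,0,.038),proj("top",pt(q,0,0,.038)),proj("scene",pt(q,0,0,.038)))
np.save("p.npy",p)
```

```text
[  124   168   330   257 38319]
elbow tip [0.5731 0.1404 0.0257]
[ 0.4914  0.1365  0.1105 -0.0267] 2.1021782391745134 [ 0.029  -0.1471 -0.6663 -0.1617 -0.063  -0.3939 -0.7742 -0.6833 -0.5347
 -0.8314  0.202  -0.2493 -0.4596 -1.0377 -2.2511 -0.6878 -0.9014  0.0612]
yaw elbow 0.047386661661328565 0.08175299494652509
tip 0.04311420753467022 0.8915166503875223
tab 0.0556034994139561 2.139054546749419
[0.4696 0.1371 0.1417] [[236.7393 238.0398]] [[271.1054 163.0075]]
tip 0.042818858958503875 0.8036244050149242
tab 0.05517090747170218 2.0841328185420758
[0.4696 0.1355 0.1417] [[237.3723 238.0302]] [[270.5439 163.0619]]
```

```bash
cat > plan.py <<'E'
from h import *
import sys
p=np.array([.4914,.1365,.1105,.01])
def frame(p):
    a=.6109;c,s=np.cos(p[3]),np.sin(p[3]);R=np.array([[c,-s,0],[s,c,0],[0,0,1]])
    return R@[np.cos(a),0,np.sin(a)],R@[0,1,0],R@[-np.sin(a),0,np.cos(a)]
u,v,n=frame(p)
def pose(phi,sgn,back=0,up=0,r=.020,depth=.022):
    "phi = angle of the bar end pushed; sgn +1 ccw, -1 cw. gives TCP x,y,z,yaw (tool -x pushes)"
    e=np.cos(phi)*u+np.sin(phi)*v;t=sgn*(-np.sin(phi)*u+np.cos(phi)*v)
    E=p[:3]+r*e+.051*n-.007*t
    # horizontal normal of the bar's outer edge, towards push
    b=e[:2]/np.hypot(*e[:2]);h=sgn*np.array([-b[1],b[0]])
    X=E.copy();X[:2]-=h*(.011+back);X[2]+=-depth+.017+up
    return np.r_[X,np.arctan2(h[1],h[0])+np.pi]
def cur():
    s=env.get_state();w,x,y,z=s["orientation"]
    xa=[1-2*(y*y+z*z),2*(x*y+w*z)];return np.r_[s["tcp_pos"],np.arctan2(xa[1],xa[0])]
def rows(a,tos):
    for b in tos:
        d=b[:3]-a[:3];c,s=np.cos(a[3]),np.sin(a[3])
        tx=np.array([c,s,0]);ty=np.array([s,-c,0])
        print("tool dx,dy,dz,turn",np.round([d@tx,d@ty,-d[2],-((b[3]-a[3]+np.pi)%(2*np.pi)-np.pi)],4),"pose",np.round(b,4));a=b
E
python3 - <<'E'
from plan import *
c=cur();print(c)
a=pose(1.5,-1,.018,.06);
h=c.copy();h[:3]=a[:3];rows(c,[h,a,pose(1.5,-1,.018)]+[pose(f,-1) for f in(1.5,1.35,1.2,1.05,.9,.785)])
E
```

```text
[ 0.1287 -0.5604  0.2483  0.2258]
tool dx,dy,dz,turn [ 0.4529 -0.6331  0.0442 -0.    ] pose [0.4284 0.158  0.2041 0.2258]
tool dx,dy,dz,turn [ 0.      0.     -0.     -2.8678] pose [0.4284 0.158  0.2041 3.0936]
tool dx,dy,dz,turn [ 0.    0.    0.06 -0.  ] pose [0.4284 0.158  0.1441 3.0936]
tool dx,dy,dz,turn [-0.018 -0.    -0.    -0.   ] pose [0.4464 0.1571 0.1441 3.0936]
tool dx,dy,dz,turn [-0.0026  0.0021 -0.0018  0.1238] pose [0.4491 0.1591 0.1459 2.9698]
tool dx,dy,dz,turn [-0.0026  0.002  -0.0018  0.1265] pose [0.452  0.1606 0.1477 2.8433]
tool dx,dy,dz,turn [-0.0027  0.0019 -0.0018  0.1309] pose [0.4551 0.1616 0.1495 2.7123]
tool dx,dy,dz,turn [-0.0027  0.0018 -0.0018  0.1371] pose [0.4584 0.1622 0.1513 2.5752]
tool dx,dy,dz,turn [-0.0021  0.0014 -0.0013  0.1103] pose [0.4609 0.1623 0.1526 2.4649]
```

```bash
python3 -m pendant '[[-1,0.045,-0.03,0,0],[-1,0.045,-0.03,0,0],[-1,0.045,-0.03,0,0],[-1,0.045,-0.03,0,0],[-1,0.045,-0.03,0,0],[-1,0.045,-0.03,0,0],[-1,0.045,-0.03,0,0],[-1,0.045,-0.03,0,0]]' 40
python3 -m pendant '[[-1,0.0116,-0.049,0,0],[-1,0.0116,-0.049,0,0],[-1,0.0116,-0.049,0,0],[-1,0.0116,-0.049,0,0],[-1,0.0116,-0.049,0,0],[-1,0.0116,-0.049,0,0],[-1,0.0116,-0.049,0,0],[-1,0.0116,-0.049,0,0]]'
python3 -m pendant '[[-1,0,0,0.005,-0.18],[-1,0,0,0.005,-0.18],[-1,0,0,0.005,-0.18],[-1,0,0,0.005,-0.18],[-1,0,0,0.005,-0.18],[-1,0,0,0.005,-0.18],[-1,0,0,0.005,-0.18],[-1,0,0,0.004,-0.18]]'
python3 -m pendant '[[-1,0,0,0,-0.18],[-1,0,0,0,-0.18],[-1,0,0,0,-0.18],[-1,0,0,0,-0.18],[-1,0,0,0,-0.18],[-1,0,0,0,-0.18],[-1,0,0,0,-0.18],[-1,0,0,0,-0.17]]'
python3 - <<'E'
from plan import *
c=cur();print(c,env.get_state()["joint_pos"]);rows(c,[pose(1.5,-1,.018,.06)])
im=env.read_camera("top");cv2.imwrite("pics/t2.png",crop("top",192,170,92,92,6,im))
E
```

```text
clock: 2.05
tcp_pos: [0.427, -0.2446, 0.2486]
orientation: [0.0, 0.994, 0.113, 0.0]
wrist_force: [0.2, -0.6, 0.3]
finger_gap: 0.0001
grip_force: 0.0
clock: 3.05
tcp_pos: [0.4285, 0.1586, 0.2486]
orientation: [0.0, 0.994, 0.113, 0.001]
wrist_force: [0.9, -0.0, -0.5]
finger_gap: -0.0001
grip_force: 0.0
clock: 4.05
tcp_pos: [0.4285, 0.1569, 0.2091]
orientation: [0.0, 0.671, 0.742, 0.0]
wrist_force: [-0.4, 0.6, 0.7]
finger_gap: -0.0001
grip_force: 0.0
clock: 5.05
tcp_pos: [0.4286, 0.1569, 0.2094]
orientation: [0.0, 0.02, 1.0, -0.0]
wrist_force: [-0.5, 1.0, 1.1]
finger_gap: -0.0001
grip_force: 0.0
[0.4286 0.1569 0.2094 3.1015] [ 0.1748  0.1015 -0.3178  1.1512 -0.0001  0.2149]
tool dx,dy,dz,turn [0.0002 0.0011 0.0053 0.0079] pose [0.4284 0.158  0.2041 3.0936]
```

View pics/t2.png

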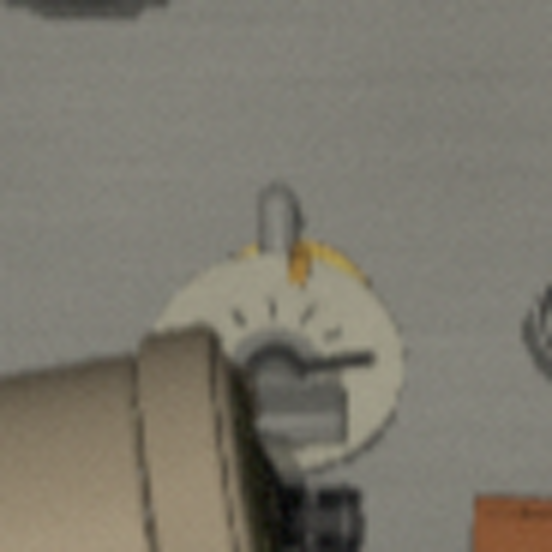

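```bash
python3 -m pendant '[[-1,0,0.001,0.02,0],[-1,0,0,0.02,0],[-1,0,0,0.015,0],[-1,0,0,0.01,0],[-1,0,0,0,0]]'
python3 -m pendant '[[-1,-0.006,0,0,0],[-1,-0.006,0,0,0],[-1,-0.006,0,0,0],[-1,0,0,0,0]]'
```

```text
clock: 5.72
tcp_pos: [0.4282, 0.1578, 0.1437]
orientation: [-0.001, 0.023, 1.0, -0.0]
wrist_force: [0.2, 0.5, 0.6]
finger_gap: -0.0004
grip_force: 0.0
clock: 6.22
tcp_pos: [0.4438, 0.1573, 0.1442]
orientation: [-0.003, 0.023, 1.0, 0.0]
wrist_force: [-10.2, 1.6, 7.3]
finger_gap: -0.0001
grip_force: 4.9
```

```bash
python3 -m pendant '[[-1,-0.0026,0.002,-0.002,0.124],[-1,-0.0026,0.002,-0.002,0.126],[-1,-0.0027,0.002,-0.002,0.13],[-1,0,0,0,0]]'
python3 - <<'E'
from plan import *
c=cur();rows(c,[pose(1.05,-1)]);print(env.get_state()["ft_torque"])
E
```

```text
clock: 6.72
tcp_pos: [0.4519, 0.1623, 0.1499]
orientation: [-0.004, 0.211, 0.977, -0.0]
wrist_force: [-10.9, 3.8, 6.2]
finger_gap: -0.0
grip_force: 5.5
tool dx,dy,dz,turn [-0.0032  0.0007  0.0004  0.0036] pose [0.4551 0.1616 0.1495 2.7123]
[0.5694 1.8967 0.0294]
```

```bash
python3 -m pendant '[[-1,-0.0027,0.0018,-0.0018,0.137],[-1,-0.0022,0.0014,-0.0013,0.11],[-1,0,0,0,0]]'
python3 -m pendant '[[-1,-0.002,0.0008,-0.0005,0],[-1,0,0,0,0]]'
python3 - <<'E'
from plan import *
im=env.read_camera("top");cv2.imwrite("pics/t3.png",crop("top",192,170,92,92,6,im))
c=cur();rows(c,[pose(.785,-1)])
E
```

```text
clock: 7.1
tcp_pos: [0.4585, 0.1631, 0.1532]
orientation: [-0.003, 0.33, 0.944, 0.0]
wrist_force: [-8.0, 4.2, 4.9]
finger_gap: 0.0002
grip_force: 4.8
clock: 7.35
tcp_pos: [0.46, 0.1625, 0.1536]
orientation: [-0.003, 0.33, 0.944, -0.0]
wrist_force: [-9.6, 4.5, 6.3]
finger_gap: 0.0
grip_force: 5.3
tool dx,dy,dz,turn [-0.0008  0.0004  0.0011  0.005 ] pose [0.4609 0.1623 0.1526 2.4649]
```

View pics/t3.png

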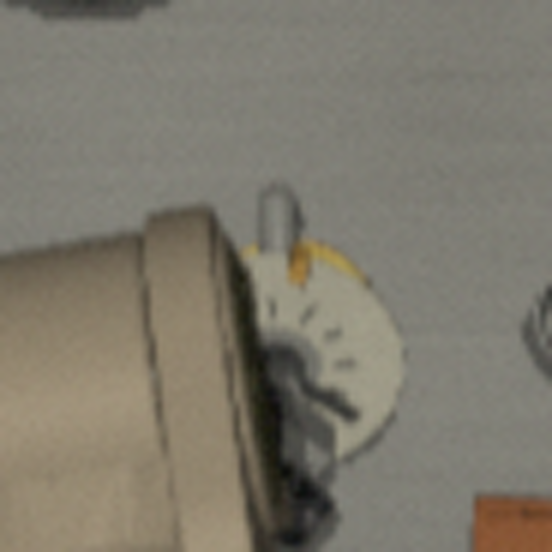

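```bash
python3 - <<'E'
from plan import *
rows(pose(.785,-1),[pose(f,-1) for f in(.7,.6,.5,.4)])
d=C["top"]["T"][:3,:3]@np.linalg.solve(C["top"]["K"],[192+352/6,170+413/6,1]);O=C["top"]["T"][:3,3]
Y=O+d*((p[:3]+.004*n-O)@n)/(d@n)-p[:3];print(np.hypot(Y@u,Y@v),np.arctan2(Y@v,Y@u)+2.356)
E
python3 -m pendant '[[-1,-0.002,0.001,-0.001,0.09],[-1,0,0,0,0]]'
python3 -m pendant '[[-1,-0.002,0.001,-0.001,0.08],[-1,0,0,0,0]]'
python3 -m pendant '[[-1,-0.002,0.001,-0.001,0.08],[-1,0,0,0,0]]'
```

```text
tool dx,dy,dz,turn [-0.0016  0.0011 -0.0009  0.0848] pose [0.4628 0.1621 0.1535 2.3801]
tool dx,dy,dz,turn [-0.0019  0.0013 -0.001   0.1035] pose [0.4651 0.1618 0.1545 2.2766]
tool dx,dy,dz,turn [-0.002   0.0014 -0.0009  0.1077] pose [0.4674 0.1611 0.1554 2.169 ]
tool dx,dy,dz,turn [-0.002   0.0014 -0.0009  0.1117] pose [0.4697 0.1603 0.1563 2.0573]
0.04231205448961345 0.11976024294537879
clock: 7.65
tcp_pos: [0.4625, 0.1621, 0.1546]
orientation: [-0.003, 0.372, 0.928, -0.0]
wrist_force: [-9.3, 4.3, 4.1]
finger_gap: -0.0
grip_force: 4.9
clock: 7.9
tcp_pos: [0.4636, 0.1622, 0.155]
orientation: [-0.005, 0.409, 0.913, 0.0]
wrist_force: [-11.2, 8.5, 3.7]
finger_gap: 0.0003
grip_force: 6.6
clock: 8.15
tcp_pos: [0.4644, 0.1623, 0.1554]
orientation: [-0.006, 0.444, 0.896, 0.0]
wrist_force: [-13.1, 11.1, 1.4]
finger_gap: -0.0
grip_force: 8.7
```

```bash
python3 -m pendant '[[-1,-0.002,0,0,0],[-1,-0.002,0,0,0],[-1,0,0,0,0]]'
python3 -m pendant '[[-1,-0.002,0,0,0],[-1,-0.002,0,0,0],[-1,0,0,0,0]]'
python3 - <<'E'
from plan import *
im=env.read_camera("top");cv2.imwrite("pics/t4.png",crop("top",192,170,92,92,6,im))
E
```

```text
clock: 8.52
tcp_pos: [0.4648, 0.1613, 0.1555]
orientation: [-0.009, 0.443, 0.896, 0.002]
wrist_force: [-19.2, 20.7, 5.6]
finger_gap: -0.0001
grip_force: 14.0
clock: 8.9
tcp_pos: [0.4652, 0.1604, 0.1556]
orientation: [-0.012, 0.442, 0.897, 0.003]
wrist_force: [-24.5, 29.4, 10.2]
finger_gap: -0.0002
grip_force: 19.3
```

View pics/t4.png

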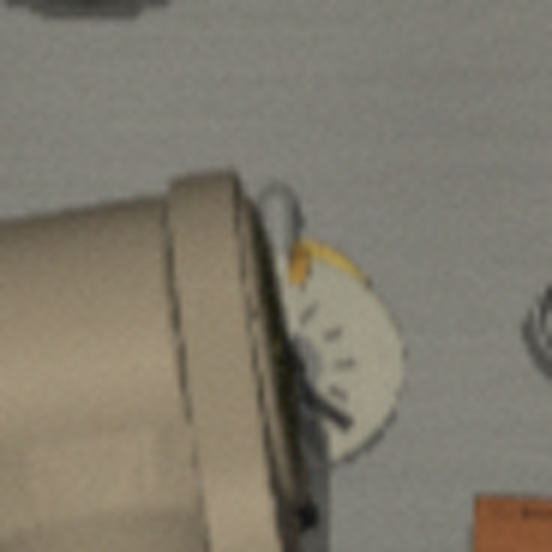

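```bash
python3 -m pendant '[[-1,0.01,0,0,0],[-1,0.01,0,0,0],[-1,0,0,-0.03,0],[-1,0,0,-0.03,0],[-1,0,0,0,0]]'
python3 - <<'E'
from plan import *
d=C["top"]["T"][:3,:3]@np.linalg.solve(C["top"]["K"],[192+346/6,170+424/6,1]);O=C["top"]["T"][:3,3]
Y=O+d*((p[:3]+.004*n-O)@n)/(d@n)-p[:3];print(np.hypot(Y@u,Y@v),np.arctan2(Y@v,Y@u)+2.356)
c=cur();print(c);rows(c,[pose(-2.5,1,.018,.06),pose(-2.5,1,.018),pose(-2.5,1)]+[pose(-2.3+.2*i,1) for i in range(12)])
E
```

```text
clock: 9.57
tcp_pos: [0.4649, 0.1693, 0.2197]
orientation: [0.003, 0.445, 0.895, 0.002]
wrist_force: [-0.5, 0.2, -0.6]
finger_gap: -0.0001
grip_force: 0.0
0.04412481523155208 -0.023465525727646153
[0.4649 0.1693 0.2197 2.2183]
tool dx,dy,dz,turn [ 0.0088 -0.0422  0.024  -0.1019] pose [0.4259 0.1509 0.1957 2.3202]
tool dx,dy,dz,turn [ 0.    0.    0.06 -0.  ] pose [0.4259 0.1509 0.1357 2.3202]
tool dx,dy,dz,turn [-0.018  0.    -0.    -0.   ] pose [0.4382 0.1377 0.1357 2.3202]
tool dx,dy,dz,turn [-0.004  -0.0038 -0.001  -0.1996] pose [0.4381 0.1322 0.1366 2.5198]
tool dx,dy,dz,turn [-0.0038 -0.0037 -0.0014 -0.185 ] pose [0.4391 0.127  0.138  2.7048]
tool dx,dy,dz,turn [-0.0037 -0.0035 -0.0017 -0.1739] pose [0.441  0.1223 0.1398 2.8787]
tool dx,dy,dz,turn [-0.0036 -0.0032 -0.002  -0.1668] pose [0.4436 0.1183 0.1418 3.0456]
tool dx,dy,dz,turn [-0.0035 -0.003  -0.0023 -0.1641] pose [0.4468 0.115  0.1441 3.2096]
tool dx,dy,dz,turn [-0.0035 -0.0027 -0.0024 -0.1656] pose [0.4505 0.1125 0.1465 3.3752]
tool dx,dy,dz,turn [-0.0036 -0.0025 -0.0024 -0.1714] pose [0.4546 0.1109 0.1489 3.5466]
tool dx,dy,dz,turn [-0.0037 -0.0024 -0.0024 -0.1814] pose [0.4589 0.1102 0.1513 3.728 ]
tool dx,dy,dz,turn [-0.0038 -0.0024 -0.0022 -0.1951] pose [0.4634 0.1103 0.1535 3.9231]
tool dx,dy,dz,turn [-0.004  -0.0025 -0.002  -0.2112] pose [0.4679 0.1114 0.1554 4.1342]
tool dx,dy,dz,turn [-0.0042 -0.0027 -0.0016 -0.2271] pose [0.4724 0.1134 0.157  4.3613]
tool dx,dy,dz,turn [-0.0043 -0.003  -0.0012 -0.2392] pose [0.4767 0.1165 0.1583 4.6005]
```

```bash
python3 -m pendant '[[-1,0.0088,-0.0422,0,0],[-1,0,0,0.02,-0.10],[-1,0,0,0.03,0],[-1,0,0,0.02,0],[-1,0,0,0.014,0],[-1,0,0,0,0]]'
python3 -m pendant '[[-1,-0.006,0,0,0],[-1,-0.006,0,0,0],[-1,-0.006,0,0,0],[-1,0,0,0,0]]'
python3 - <<'E'
from plan import *
c=cur();rows(c,[pose(-2.5,1),pose(-2.3,1)])
E
```

```text
clock: 10.32
tcp_pos: [0.4228, 0.1504, 0.1318]
orientation: [-0.001, 0.4, 0.916, -0.001]
wrist_force: [-0.4, -0.3, 1.0]
finger_gap: 0.0002
grip_force: 0.0
clock: 10.82
tcp_pos: [0.4362, 0.1371, 0.1331]
orientation: [0.0, 0.4, 0.916, 0.0]
wrist_force: [0.0, -0.1, -0.1]
finger_gap: -0.0001
grip_force: 0.0
tool dx,dy,dz,turn [-0.0009  0.0019 -0.0026 -0.0022] pose [0.4382 0.1377 0.1357 2.3202]
tool dx,dy,dz,turn [-0.004  -0.0038 -0.001  -0.1996] pose [0.4381 0.1322 0.1366 2.5198]
```

```bash
python3 -m pendant '[[-1,-0.004,-0.001,-0.002,-0.14],[-1,-0.003,-0.0028,-0.001,-0.14],[-1,-0.0029,-0.0028,-0.001,-0.14],[-1,-0.0028,-0.0027,-0.0012,-0.13],[-1,0,0,0,0]]'
python3 - <<'E'
from plan import *
c=cur();rows(c,[pose(-1.9,1)])
E
```

```text
clock: 11.45
tcp_pos: [0.4386, 0.1233, 0.1375]
orientation: [-0.002, 0.135, 0.991, 0.001]
wrist_force: [-4.6, 4.8, 0.5]
finger_gap: 0.0004
grip_force: 2.7
tool dx,dy,dz,turn [-0.0025 -0.0003 -0.0023 -0.0081] pose [0.441  0.1223 0.1398 2.8787]
```

```bash
python3 -m pendant '[[-1,-0.0036,-0.0032,-0.003,-0.167],[-1,-0.0035,-0.003,-0.0028,-0.164],[-1,-0.0036,-0.0027,-0.0027,-0.166],[-1,-0.0037,-0.0025,-0.0026,-0.171],[-1,0,0,0,0]]'
python3 - <<'E'
from plan import *
c=cur();rows(c,[pose(-1.1,1)])
im=env.read_camera("top");cv2.imwrite("pics/t5.png",crop("top",192,170,92,92,6,im))
E
```

```text
clock: 12.08
tcp_pos: [0.451, 0.1105, 0.148]
orientation: [-0.004, -0.197, 0.98, 0.0]
wrist_force: [-7.5, -1.1, 1.0]
finger_gap: 0.0001
grip_force: 3.5
tool dx,dy,dz,turn [-0.0035 -0.001  -0.0009 -0.0085] pose [0.4546 0.1109 0.1489 3.5466]
```

View pics/t5.png

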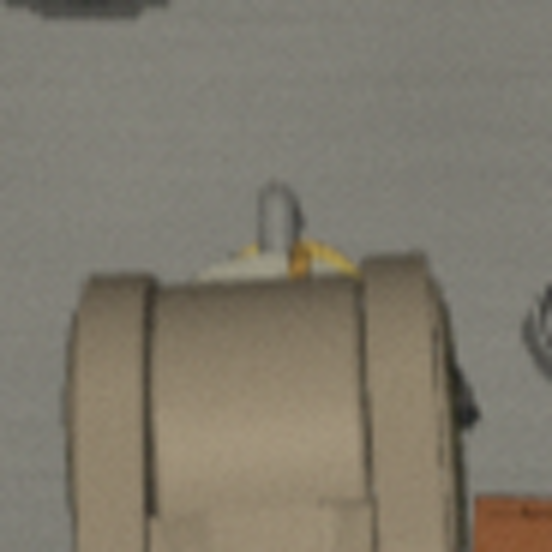

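```bash
python3 -m pendant '[[-1,-0.003,-0.0018,-0.002,-0.145],[-1,-0.003,-0.0018,-0.0019,-0.15],[-1,-0.0031,-0.0019,-0.0018,-0.155],[-1,-0.0032,-0.0019,-0.0016,-0.165],[-1,-0.0033,-0.002,-0.0015,-0.17],[-1,0,0,0,0]]'
python3 - <<'E'
from plan import *
c=cur();rows(c,[pose(-.3,1)])
E
python3 -m pendant '[[-1,0.01,0,0,0],[-1,0.02,0,-0.02,0],[-1,0.03,0,-0.04,0],[-1,0.05,0,-0.02,0],[-1,0.05,0,0,0],[-1,0,0,0,0]]'
python3 - <<'E'
from plan import *
print(cur())
im=env.read_camera("top");cv2.imwrite("pics/t6.png",crop("top",192,170,92,92,6,im))
E
```

```text
clock: 12.88
tcp_pos: [0.47, 0.1126, 0.1575]
orientation: [-0.003, -0.557, 0.831, 0.0]
wrist_force: [-4.0, -5.0, 2.7]
finger_gap: -0.0002
grip_force: 3.1
tool dx,dy,dz,turn [-0.0017 -0.002   0.0005 -0.0388] pose [0.4724 0.1134 0.157  4.3613]
clock: 13.62
tcp_pos: [0.4104, -0.0369, 0.2386]
orientation: [0.0, -0.554, 0.832, -0.001]
wrist_force: [0.7, 0.8, 0.2]
finger_gap: 0.0001
grip_force: 0.0
[ 0.4104 -0.0369  0.2386 -1.9669]
```

View pics/t6.png

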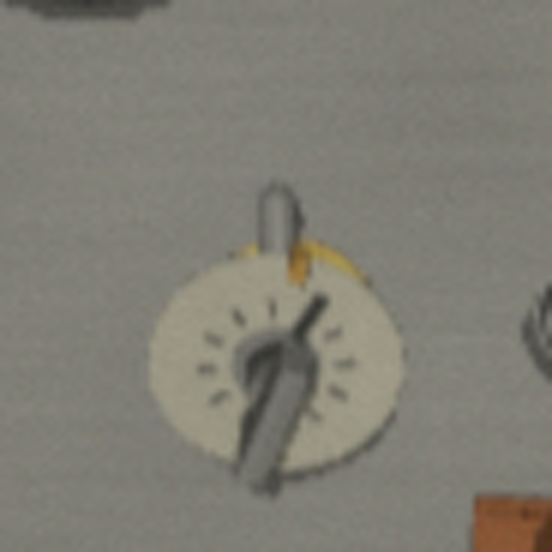

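```bash
cat > ang.py <<'E'
from plan import *
O=C["top"]["T"][:3,3]
def ang(x,y,z):
    d=C["top"]["T"][:3,:3]@np.linalg.solve(C["top"]["K"],[192+(x+.5)/6-.5,170+(y+.5)/6-.5,1])
    Y=O+d*((p[:3]+z*n-O)@n)/(d@n)-p[:3];return np.round([np.hypot(Y@u,Y@v),np.arctan2(Y@v,Y@u)+2.356],3)
E
python3 - <<'E'
from ang import *
print("tip",ang(320,298,.004),"mid",ang(308,318,.004));print("tab",ang(298,282,.009),ang(299,272,.009),ang(300,262,.009))
b=cv2.resize(crop("top",222,200,40,40,8),None,fx=2,fy=2)[:560]
im=env.read_camera("top");hsv=cv2.cvtColor(im,cv2.COLOR_RGB2HSV)
m=(hsv[...,1]>90)&(hsv[...,2]>60)
for r in range(209,219):print(r,[(c,hsv[r,c,1]) for c in range(236,250)if hsv[r,c,1]>60])
for r in range(216,228):print(r,im[r,238:252].sum(1)//3)
E
```

```text
tip [0.04 1.83] mid [0.029 1.822]
tab [0.048 2.114] [0.052 2.125] [0.057 2.134]
209 []
210 [(241, np.uint8(98)), (242, np.uint8(99)), (243, np.uint8(107)), (244, np.uint8(96)), (245, np.uint8(70))]
211 [(240, np.uint8(77)), (241, np.uint8(138)), (242, np.uint8(142)), (243, np.uint8(139)), (244, np.uint8(138)), (245, np.uint8(127)), (246, np.uint8(110)), (247, np.uint8(79))]
212 [(240, np.uint8(93)), (241, np.uint8(148)), (242, np.uint8(155)), (243, np.uint8(135)), (244, np.uint8(128)), (245, np.uint8(133)), (246, np.uint8(134)), (247, np.uint8(126)), (248, np.uint8(106))]
213 [(240, np.uint8(115)), (241, np.uint8(153)), (242, np.uint8(148)), (243, np.uint8(120)), (244, np.uint8(75)), (245, np.uint8(75)), (246, np.uint8(99)), (247, np.uint8(124)), (248, np.uint8(132)), (249, np.uint8(115))]
214 [(240, np.uint8(124)), (241, np.uint8(158)), (242, np.uint8(148)), (243, np.uint8(100)), (247, np.uint8(75)), (248, np.uint8(102)), (249, np.uint8(121))]
215 [(240, np.uint8(130)), (241, np.uint8(155)), (242, np.uint8(142)), (243, np.uint8(71)), (249, np.uint8(72))]
216 [(240, np.uint8(120)), (
[... 161 characters left out ...]
4 145 143 139 130]
217 [146 143 131 130 112 140 140 144 146 145 147 146 147 142]
218 [144 144 143 140 127 142 130 132 142 145 147 148 146 146]
219 [143 148 147 142 141 137  96  89 113 142 147 146 145 144]
220 [144 147 146 143 134 113  66  63  95 143 147 145 148 147]
221 [141 146 143 144 120  81  57  75 120 142 146 148 149 147]
222 [143 150 148 136  94  60  64 109 141 147 147 147 149 147]
223 [141 147 139 108  63  61  86 131 143 149 143 145 148 146]
224 [131 128 118  70  58  73 120 144 146 143 131 147 147 150]
225 [110 108  88  58  65 108 139 142 122 114 115 145 148 150]
226 [ 92  92  90  66  71 113 143 141 120 123 132 147 149 150]
227 [ 69  84  91  80  79 100 133 143 139 144 146 148 149 148]
```

Run:
```python
from ang import *
rows(cur(),[pose(-.3,1,.02,.05),pose(-.3,1,.02),pose(-.3,1),pose(-.2,1),pose(-.1,1),pose(0,1)])
```

```text
tool dx,dy,dz,turn [-0.1398 -0.0011  0.031  -0.04  ] pose [0.4656 0.0946 0.207  4.3613]
tool dx,dy,dz,turn [ 0.    0.    0.05 -0.  ] pose [0.4656 0.0946 0.157  4.3613]
tool dx,dy,dz,turn [-0.02 -0.   -0.   -0.  ] pose [0.4724 0.1134 0.157  4.3613]
tool dx,dy,dz,turn [-0.0021 -0.0016 -0.0007 -0.1185] pose [0.4746 0.1148 0.1577 4.4798]
tool dx,dy,dz,turn [-0.0021 -0.0017 -0.0006 -0.1207] pose [0.4767 0.1165 0.1583 4.6005]
tool dx,dy,dz,turn [-0.0021 -0.0017 -0.0005 -0.1219] pose [0.4787 0.1184 0.1587 4.7224]
```

```bash
python3 -m pendant '[[-1,-0.05,0,0.01,0],[-1,-0.05,0,0.01,-0.04],[-1,-0.0398,0,0.011,0],[-1,0,0,0.025,0],[-1,0,0,0.025,0],[-1,-0.01,0,0,0],[-1,-0.01,0,0,0],[-1,0,0,0,0]]'
python3 - <<'E'
from ang import *
print(cur())
E
python3 -m pendant '[[-1,-0.0021,-0.0016,-0.0007,-0.118],[-1,-0.0021,-0.0017,-0.0006,-0.12],[-1,0,0,0,0]]'
python3 -m pendant '[[-1,0.01,0,0,0],[-1,0.02,0,-0.02,0],[-1,0.03,0,-0.04,0],[-1,0.05,0,-0.02,0],[-1,0.05,0,0,0],[-1,0,0,0,0]]'
python3 - <<'E'
from ang import *
print(cur())
im=env.read_camera("top");cv2.imwrite("pics/t7.png",crop("top",192,170,92,92,6,im))
for r in range(212,228):print(r,im[r,236:250].sum(1)//3)
E
```

```text
clock: 14.78
tcp_pos: [0.4699, 0.1147, 0.1578]
orientation: [-0.001, -0.573, 0.819, -0.001]
wrist_force: [-1.7, -3.7, 0.0]
finger_gap: 0.0001
grip_force: 1.9
[ 0.4699  0.1147  0.1578 -1.9203]
clock: 15.15
tcp_pos: [0.4738, 0.117, 0.1589]
orientation: [-0.001, -0.666, 0.746, -0.001]
wrist_force: [-2.6, -4.4, -1.6]
finger_gap: 0.0
grip_force: 2.8
clock: 15.9
tcp_pos: [0.4569, -0.0444, 0.2397]
orientation: [0.001, -0.664, 0.747, -0.002]
wrist_force: [-0.5, -0.4, -0.2]
finger_gap: -0.0
grip_force: 0.0
[ 0.4569 -0.0444  0.2397 -1.6886]
212 [132 137 137 120  78  82  90  97 123 122 131 127 120 117]
213 [146 144 143 135  88  98 104 102 133 128 132 131 133 122]
214 [147 149 147 138 101 108 111 105 139 138 137 138 135 129]
215 [148 145 144 142 116 112 111 107 140 145 142 145 139 139]
216 [149 147 146 142 119 116 115 127 144 143 144 146 146 143]
217 [144 147 147 140 104  94 100 140 144 148 148 147 146 147]
218 [146 146 147 135  87  68  85 144 148 147 144 147 149 148]
219 [136 133 143 126  75  59  92 140 143 143 147 145 147 146]
220 [135 113 137 116  64  66 110 140 132 143 145 145 147 147]
221 [139 100 137  97  61  78 123 116 122 142 145 148 148 148]
222 [141 113 132  78  60  81 114 106 135 144 148 148 148 149]
223 [141 126 123  67  66 102 112 130 144 147 149 148 146 148]
224 [131 119  96  61  71 115 130 143 145 147 144 141 132 146]
225 [116 102  68  54  69 113 134 144 145 143 122 114 115 143]
226 [ 98  89  75  75  87 103 119 129 143 141 119 121 132 146]
227 [ 87  86  83  85  88  89 110 115 135 142 141 143 145 147]
```

View pics/t7.png

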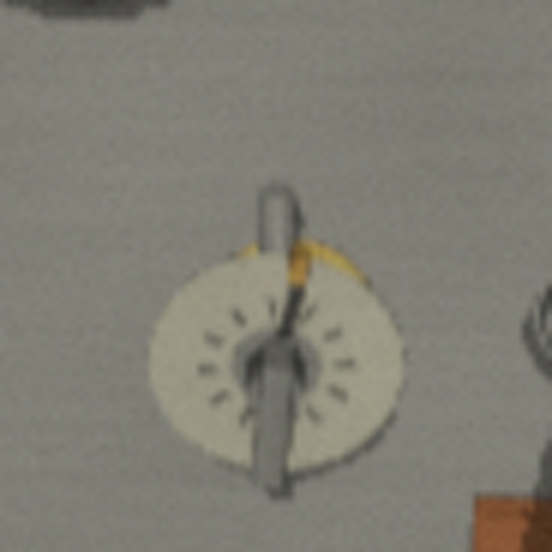

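Run:
```python
from ang import *
f=lambda c,r,z:ang((c-192+.5)*6-.5,(r-170+.5)*6-.5,z)
for c,r in((240.9,218),(240.6,219.5),(240.28,221),(239.6,223)):print("ptr",f(c,r,.004))
for c,r in((241.3,214),(241.4,215),(241.4,216)):print("tab",f(c,r,.009),f(c,r,.010))
q=lambda phi,r,z:proj("top",p[:3]+r*(np.cos(phi)*u+np.sin(phi)*v)+z*n)
for a in(2.06,2.1,2.14):print(a,q(a-2.356,.045,.004),q(a-2.356,.045,.010),q(a-2.356,.051,.010),q(a-2.356,.035,.004))
```

```text
ptr [0.04  2.104]
ptr [0.035 2.098]
ptr [0.031 2.092]
ptr [0.024 2.106]
tab [0.055 2.14 ] [0.056 2.141]
tab [0.052 2.125] [0.053 2.127]
tab [0.049 2.113] [0.05  2.115]
2.06 [[242.0444 216.5825]] [[241.961  217.8055]] [[242.5604 215.875 ]] [[241.0561 219.7695]]
2.1 [[241.3634 216.4299]] [[241.2769 217.6524]] [[241.7833 215.7006]] [[240.5285 219.6517]]
2.14 [[240.6762 216.3005]] [[240.5865 217.5226]] [[240.999  215.5529]] [[239.9961 219.5519]]
```

```bash
python3 -c "
from workcell import env
print(env.hand_in())"
```

```text
the job is handed in; nothing more can be done
None
```

I turned the needle valve clockwise to its stop, then opened it until the pointer lined up with the brass tab: pointer about 2.10 rad, tab about 2.12 by the top camera, so within roughly 1 mm. I let go, backed the arm clear and handed the job in at about 16 s; the result was not reported back.

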